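Show the label of the notched wood sample

ROBOT

A 6-joint arm with a two-finger parallel gripper is mounted at the origin on a cart in front of the work surface, level with it; the furniture and walls round the work are solid. World frame = base frame: x ahead of the robot, y to its left, z up, the work surface at z = 0. Lengths are in mm, angles in rad, forces in N, time in s.
With the tool pointing down it reaches from about 350 to 975 mm from the base axis. Payload 7.1 kg.
Tool frame: the origin (TCP) lies midway between the tips of the shut fingers; the grasp point (between the pads) lies 19 mm behind it (ctrl.grip_depth is the distance from the TCP to the grasp point, in mm); z points along the fingers, y is the line along which they close (so a half turn about z gives the same grasp; the last joint's range is limited). The gripper opens to 88 mm and grips with 3 to 60 N. Pads are 20 mm wide; open, the fingers measure 115 mm over their backs; the gripper's body (75 mm by 178 mm) begins 61 mm behind the grasp point.
Start: joints at [1.218, 0.423, 1.63, -0, 1.089, -0.019], TCP at [204.74, 590.497, 222.675] pointing down, gripper open.
Joint ranges: [-3, 3], [-0.9, 2.11], [0.09, 2.58], [-1.31, 4.45], [0.11, 2.69], [-2.54, 2.54]. Speed limits (rad/s): [2.39, 2.39, 3.01, 3.14, 3.14, 3.14].

INTERFACE

Orientations are given as a rotation vector (axis times angle).
In Python, from workcell import ctrl, cams gives the robot as it stands.
- The arm moves only by the tool move_arm, never from a script. Its argument "steps" is a list of rows, each a list of 3 entries, a list of its own where there are three numbers: the shift along the tool's x, y, z in units of 25 mm (1.0 is 25 mm), then the turn about the tool's z in units of 5 degrees (1.0 is 5 degrees), then the closure, from 0 (fully open) to 1 (shut). A call has 1 to 20 rows; each row shifts and turns the commanded pose from where the row before left it, along the tool's axes as they then stand; what a row does not reach is not made up. A row lasts 1/12 s, in which the tool goes at most 41.7 mm and 7.16 degrees, less where a joint would pass 70% of its speed; a pose out of reach is approached as far as the arm can. A call is refused whole if a number of a shift passes 1 or a number of a turn 1, either way. A call with a gripper value outside its range is refused whole. The fingers move at their own pace and stop on an object; the grip force is fixed at half the most. Time passes only in rows, so rows that do not move let the fingers close. It gives the time, the measured TCP pose, the force, the opening and the grip force at its end, in the units of the state.
- ctrl.get_obs(): the state, without advancing time (a new reading comes with each control period).
- cams.get_image(name): name is "side" or "top" or "wrist"; returns a dict with "image" (480x640x3 uint8, red, green, blue), "camera_matrix" (3x3 intrinsics, pixels), "k1" (the pictures are not rectified: a ray, as slopes to the right and down, at radius r is drawn at 1 + k1 r^2 times it, then the intrinsics apply), "xyz" and "rotation" of the camera in the world; the wrist camera has in their place "mount" (4x4, takes a point from camera to tool coordinates, whose origin is the TCP and whose axes are the flange's). Camera axes: x right, y down, z forward; pixel columns grow to the right and rows downward; lengths in mm; the calibration is good to about 2 mm. A picture is of the moment at which its call begins: read the wrist's pose just before it. There is no depth.
- ctrl.close_job(): hands the job in; it is judged then, once.
Trained networks look in the newest picture that a camera, given by its name, has taken for a name from the list of things; names that differ only in an ending like _2 or _b are one class to them, and where a whole thing is asked for, a point or a joint stands for the part that bears it (a point fixed in the world has none). Each returns a list of dicts, best first, with "p" (0 to 1); they miss things now and then, are a little off and sometimes report something else, mostly with a low value. They report only what shows in the picture. A call takes as long as a camera call. They do not tell look-alikes from the thing itself.
- cams.boxes_of(camera, thing): "rect" ([centre column, centre row, width, height] in pixels, round what is visible of it).
- cams.cut_out(camera, thing): "pixels" (480x640 bool, what is visible of it) and "rect" ([centre column, centre row, width, height] in pixels, round what is visible of it).
The state is a dict: "t": time; "qpos": joint angles; "qvel": joint speeds; "joint_torque": joint torques, N m; "ee_pos": TCP position; "orientation": TCP orientation; "ft_force": force on the tool from outside, world axes, zero at the start; "moment": the same for the moment, N m; "width": finger opening in mm; "grasp_force": force on a finger pad.
Only numpy, scipy, OpenCV 4.12 (cv2) and the standard library are available. Lean on these libraries where they do the work, as an engineer would, in place of code of your own. Each camera call takes 0.05 s, during which the arm holds its last target. There are 200 camera calls.

TASK

Two wood sample tablets stand on edge in the small rack; take out the one with a notch in the top corner of its labelled end, gripping it by its plain end without touching the label. Finish holding it still, well up in the air above the small lidded turned box, tipped back at least half way from upright to flat so that its label faces upward: the program ends with the tablet still in the gripper. Leave the other tablet standing in the rack and do not disturb the turned box.

Things in the scene. Friction and masses are not known exactly. Their poses are not given: they have to be found in the camera images.
- notched_tablet: Tablet to show: loose pale wood board, 130 long (x) x 12 thick (y) x 56 mm high (z, up in the rack), about 60 g. Origin: centre of its lower edge, 8 mm above the bench. 18 x 18 mm notch through the top corner at the +x end. Label on the +y face, +x half; the -x half is plain on both faces. Stands in either slot, at any yaw.
- notched_tablet_label: The label, fixed on the notched tablet: paper in a thin brass frame, 44 x 27 mm, standing 2 mm proud of the +y face, spanning x = 2 to 46 mm and z = 20 to 48 mm of the tablet. This entry's frame is the tablet's own frame (same origin and axes).
- notched_tablet_center (a point): Middle of the notched tablet: 28 mm above its underside edge, mid-length and mid-thickness.
- square_tablet: The other tablet, in the other slot: same size, wood and label, but with all four corners square (no notch). Origin and axes as for the notched one. In the rack its label faces away from the side faced by the notched tablet's.
- rack: Low wooden rack fixed to the bench, base 110 x 130 x 8 mm, origin at the centre of its underside, any yaw, same after a half turn. Two slots 14 mm wide along its x, centred at y = +40 and -40 mm, each between two rails 90 mm long, 10 mm thick, tops 26 mm above the bench. Tablets show 38 mm above the rails.
- turned_box: Small lidded round box of turned dark wood with a little knob on top, 57 mm diameter, 64 mm high, loose; origin at the centre of its underside on the bench. It stands in front of a large fixed lathe (bed end at about x 0.48 to 0.65, y > -0.2; its tailstock further left rises above 0.3 m): swing past the lathe close to the base.
There are look-alikes about, which are no part of the job. What is shaped like the turned_box but yellow is not meant.

How it is judged (in metres and radians):
At the end, for the whole second after the job is handed in: Notched tablet gripped on its plain half, still, centre over 130 mm up and within 70 mm of the turned box's axis, touching neither box nor rack, label face within 55 deg of straight up; box upright and square tablet standing in the rack, each within 30 mm of its start (angle between notched_tablet's own y axis and vertical below 0.96 rad and height (world z) of notched_tablet_center above 0.13 m and horizontal distance between notched_tablet_center and turned_box below 0.07 m and x of the grasp point in the frame of notched_tablet below 0 m and contact force between the fingers and notched_tablet above 1 N and contact force between notched_tablet and turned_box below 0.1 N and contact force between notched_tablet and rack below 0.1 N and linear speed of notched_tablet below 0.03 m/s and angle between turned_box's own z axis and vertical below 0.1 rad and distance of each of turned_box, square_tablet from where it was at the start of the episode below 0.03 m and angle between square_tablet's own z axis and vertical below 0.25 rad); the arm keeps its last pose, push and grip.
It fails at once if the fingers touch the notched tablet's label (contact force between the fingers and notched_tablet_label above 1 N).
It fails at once if the square tablet is taken out or knocked over (distance of square_tablet from where it was at the start of the episode above 0.04 m or angle between square_tablet's own z axis and vertical above 0.4 rad).
It fails at once if the turned box is knocked over (angle between turned_box's own z axis and vertical above 0.5 rad).
It also fails if it takes over 34 s, if anything falls off the work surface, if the arm or the gripper's body presses on something with over 40 N, if the wrist force passes 120 N, or if a joint passes its speed limit or range.

## Working session

There is one attempt and no reset: what is moved stays moved. The work goes in short steps, Python scripts to look and compute and a tool call to move; the robot and the scene stay as the last step left them, time stands still between calls to the robot, and variables do not carry over. Pictures are saved under pics/ and viewed, at most 10 in all, crops included, and the job is handed in when it is done.

Besides the shell and the picture viewer there is one more tool, called after "Request:" as name([rows], argument=value, ...), one row to a line, values as JSON. move_arm: Moves the arm, as the interface text tells. Its arguments: {"type":"object","properties":{"steps":{"type":"array"}},"required":["steps"]}

```bash
mkdir -p pics; ls
python3 - <<'E'
from workcell import ctrl,cams
import cv2,numpy as np
o=ctrl.get_obs();print({k:np.round(v,3).tolist() for k,v in o.items()})
for c in("top","side","wrist"):
    d=cams.get_image(c);cv2.imwrite(f"pics/{c}0.png",d["image"][:,:,::-1])
    print(c,[(k,np.round(d[k],4).tolist()) for k in d if k!="image"])
    for t in("notched_tablet","notched_tablet_label","square_tablet","rack","turned_box"):
        print(t,[(np.round(b["rect"]).tolist(),round(b["p"],2)) for b in cams.boxes_of(c,t)[:4]])
E
```

```text
pics
{'t': 0.0, 'qpos': [1.218, 0.424, 1.631, -0.0, 1.089, -0.019], 'qvel': [0.0, -0.002, -0.002, -0.001, 0.0, 0.0], 'joint_torque': [0.002, -54.464, -27.366, 0.064, 0.023, -0.0], 'ee_pos': [204.556, 589.986, 221.912], 'orientation': [-0.522, -3.098, 0.002], 'ft_force': [0.468, -0.106, 0.994], 'moment': [-0.001, -0.017, -0.026], 'grasp_force': 0.0, 'width': 87.919}
top [('camera_matrix', [[452.7927, 0.0, 321.6053], [0.0, 452.7927, 241.5664], [0.0, 0.0, 1.0]]), ('k1', 0.0362), ('xyz', [386.951, -354.3102, 948.2683]), ('rotation', [-2.1306, 2.162, -0.1327])]
notched_tablet [([343.0, 224.0, 61.0, 14.0], 0.88)]
notched_tablet_label []
square_tablet [([338.0, 262.0, 69.0, 12.0], 0.82)]
rack [([336.0, 245.0, 55.0, 64.0], 0.72), ([342.0, 223.0, 65.0, 16.0], 0.47)]
turned_box [([244.0, 287.0, 33.0, 26.0], 0.85), ([440.0, 185.0, 31.0, 34.0], 0.64)]
side [('camera_matrix', [[447.7873, 0.0, 323.874], [0.0, 447.7873, 239.7925], [0.0, 0.0, 1.0]]), ('k1', -0.0136), ('xyz', [198.535, 312.3309, 638.9865]), ('rotation', [-0.5474, 2.6215, -1.23])]
notched_tablet [([314.0, 228.0, 31.0, 46.0], 0.61)]
notched_tablet_label []
square_tablet [([346.0, 236.0, 31.0, 50.0], 0.56)]
rack [([334.0, 244.0, 64.0, 45.0], 0.72), ([313.0, 230.0, 33.0, 52.0], 0.6)]
turned_box [([323.0, 178.0, 25.0, 24.0], 0.76), ([330.0, 309.0, 34.0, 44.0], 0.74)]
wrist [('camera_matrix', [[407.7153, 0.0, 319.094], [0.0, 407.7153, 234.6246], [0.0, 0.0, 1.0]]), ('k1', 0.0057), ('mount', [[-0.0003, -0.9521, -0.3059, 85.257], [1.0, -0.0001, -0.0008, -0.9331], [0.0008, -0.3059, 0.9521, -161.3473], [0.0, 0.0, 0.0, 1.0]])]
notched_tablet []
notched_tablet_label []
square_tablet []
rack []
turned_box []
```

Run:
```python
import cv2,numpy as np
t=cv2.imread("pics/top0.png");s=cv2.imread("pics/side0.png")
a=cv2.resize(t[205:285,290:390],(500,400),interpolation=2);b=cv2.resize(s[195:275,290:380],(450,400),interpolation=2)
a=cv2.resize(a,(400,320));b=cv2.resize(b,(400,355))[:320]
c=np.vstack([np.hstack([a,b]),np.hstack([cv2.resize(t,(373,280)),cv2.resize(s,(373,280)),np.zeros((280,54,3),np.uint8)])])
cv2.imwrite("pics/m0.png",c)
```

```text
(no output)
```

View pics/m0.png

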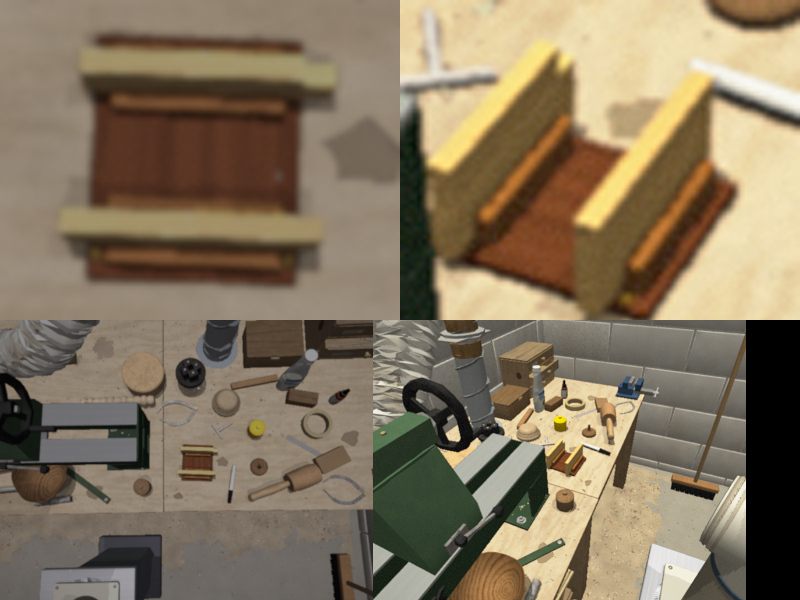

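The upper-left crop (top camera) shows the notch at the right end of the far tablet, around (370,224) in the full picture. The side view agrees. The brown box in front of the lathe is at (244,287), and the one at (440,185) is the yellow look-alike. Next I'll convert these to world coordinates.

```bash
cat > h.py <<'E'
from workcell import ctrl,cams
import cv2,numpy as np
from scipy.spatial.transform import Rotation as R
def cam(name):
    T=None
    if name=="wrist":
        o=ctrl.get_obs()
        T=(np.array(o["ee_pos"]),R.from_rotvec(o["orientation"]).as_matrix())
    d=cams.get_image(name)
    if T is None: p,r=np.array(d["xyz"]),R.from_rotvec(d["rotation"]).as_matrix()
    else:
        m=np.array(d["mount"]); p=T[0]+T[1]@m[:3,3]; r=T[1]@m[:3,:3]
    return d,p,r
def ray(c,uv,z):
    d,p,r=c; K=np.array(d["camera_matrix"])
    n=cv2.undistortPoints(np.float64(uv).reshape(-1,1,2),K,np.array([d["k1"],0,0,0.])).reshape(-1,2)
    v=np.c_[n,np.ones(len(n))]@r.T
    return (p+v*((z-p[2])/v[:,2])[:,None])[:,:2]
def proj(c,X):
    d,p,r=c
    q=cv2.projectPoints(np.float64(X).reshape(-1,1,3),cv2.Rodrigues(r.T)[0],-r.T@p,np.array(d["camera_matrix"]),np.array([d["k1"],0,0,0.]))[0]
    return q.reshape(-1,2)
E
python3 - <<'E'
from h import *
o=ctrl.get_obs();print(R.from_rotvec(o["orientation"]).as_matrix().round(3))
c=cam("top");im=c[0]["image"][:,:,::-1].copy()
for t in("notched_tablet","square_tablet","rack","turned_box"):
    for k in cams.cut_out("top",t)[:1]:
        m=k["pixels"].astype(np.uint8);q=cv2.boxPoints(cv2.minAreaRect(cv2.findNonZero(m)))
        print(t,round(k["p"],2),q.round(1).tolist(),"z64",ray(c,q,64).round(0).tolist(),"z8",ray(c,q,8).round(0).tolist())
# corners read off the crop (scale 4, offset 290,205)
px=np.array([[81,46],[81,75],[302,52],[302,93],[335,66],[335,90],[59,208],[59,234],[322,219],[322,242]])/4+[290,205]
print(ray(c,px,64).round(0).tolist())
print("box",ray(c,[[244,287]],50).round())
for x in range(200,800,100):
    for y in range(-700,301,100):
        u=proj(c,[x,y,0])[0]
        cv2.circle(im,tuple(int(v) for v in u),2,(0,0,255),-1)
        if y%200==0: cv2.putText(im,f"{x},{y}",(int(u[0])+2,int(u[1])-2),0,.3,(0,0,255))
cv2.imwrite("pics/grid.png",im)
E
```

```text
[[-0.945  0.328  0.   ]
 [ 0.328  0.945  0.   ]
 [-0.     0.    -1.   ]]
notched_tablet 0.67 [[309.6000061035156, 226.89999389648438], [310.1000061035156, 215.60000610351562], [373.29998779296875, 218.10000610351562], [372.8999938964844, 229.39999389648438]] z64 [[537.0, -322.0], [559.0, -323.0], [552.0, -448.0], [530.0, -447.0]] z8 [[546.0, -320.0], [570.0, -321.0], [563.0, -454.0], [539.0, -452.0]]
square_tablet 0.8 [[304.0, 267.0], [304.0, 257.0], [370.0, 257.0], [370.0, 267.0]] z64 [[457.0, -310.0], [477.0, -310.0], [475.0, -439.0], [455.0, -439.0]] z8 [[462.0, -307.0], [483.0, -307.0], [481.0, -445.0], [460.0, -444.0]]
rack 0.6 [[310.79998779296875, 274.29998779296875], [313.1000061035156, 213.10000610351562], [365.6000061035156, 215.10000610351562], [363.29998779296875, 276.29998779296875]] z64 [[443.0, -323.0], [564.0, -329.0], [559.0, -433.0], [437.0, -425.0]] z8 [[446.0, -321.0], [576.0, -327.0], [569.0, -438.0], [441.0, -430.0]]
turned_box 0.77 [[228.0, 272.0], [259.0, 272.0], [259.0, 299.0], [228.0, 299.0]] z64 [[450.0, -161.0], [449.0, -222.0], [397.0, -222.0], [397.0, -162.0]] z8 [[454.0, -149.0], [453.0, -213.0], [397.0, -214.0], [398.0, -150.0]]
[[558.0, -323.0], [543.0, -323.0], [553.0, -433.0], [532.0, -432.0], [545.0, -449.0], [533.0, -448.0], [477.0, -312.0], [464.0, -311.0], [470.0, -440.0], [458.0, -440.0]]
box [[ 421. -190.]]
```

View pics/grid.png

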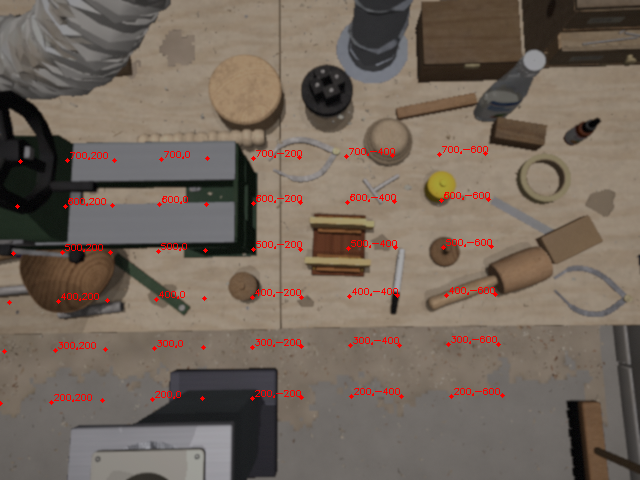

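The grid shows the rack at about (506,-378) and the box at (421,-190). The bench is free around (390,-300), with its front edge at x≈345.

The tool can only yaw. I'll lift the notched tablet out, stand it in the free strip, topple it label-up, and regrip it flat across its 56 mm width on the plain half.

```bash
cat > plan.py <<'E'
from h import *
import math,json
def plan(wps,grip,acc=None):
    """wps: list of (x,y,z,yaw of tool y deg or None); prints rows, chunks of 20"""
    o=ctrl.get_obs();p=np.array(o["ee_pos"]);m=R.from_rotvec(o["orientation"]).as_matrix()
    a=math.degrees(math.atan2(m[1,1],m[0,1]));rows=[]
    for x,y,z,w in wps:
        t=np.array([x,y,z]);w=a if w is None else w
        d=t-p;n=1
        while 1:
            q=[];aa=a
            for i in range(n):
                c,s=math.cos(math.radians(aa)),math.sin(math.radians(aa))
                ty=np.array([c,s,0]);tx=np.array([-s,c,0])
                v=d/n; q.append([v@tx/25,v@ty/25,-v[2]/25,-(w-a)/n/5]);aa+=(w-a)/n
            if np.abs(q).max()<=1: break
            n+=1
        rows+=q;p=t;a=w
    for i in range(0,len(rows),20):
        print(json.dumps([[[round(r[0],2),round(r[1],2),round(r[2],2)],round(r[3],2),grip] for r in rows[i:i+20]]))
E
python3 - <<'E'
from plan import *
plan([(150,400,330,55),(283,283,340,35),(400,0,340,15),(400,-200,320,5),(547,-347,200,-2.7)],0)
E
```

```text
[[[-0.05, -0.99, -0.54], 0.4, 0], [[-0.09, -0.99, -0.54], 0.4, 0], [[-0.12, -0.98, -0.54], 0.4, 0], [[-0.16, -0.98, -0.54], 0.4, 0], [[-0.19, -0.97, -0.54], 0.4, 0], [[-0.22, -0.97, -0.54], 0.4, 0], [[-0.26, -0.96, -0.54], 0.4, 0], [[-0.29, -0.95, -0.54], 0.4, 0], [[-0.88, -0.1, -0.05], 0.5, 0], [[-0.88, -0.06, -0.05], 0.5, 0], [[-0.89, -0.02, -0.05], 0.5, 0], [[-0.89, 0.02, -0.05], 0.5, 0], [[-0.88, 0.06, -0.05], 0.5, 0], [[-0.88, 0.1, -0.05], 0.5, 0], [[-0.88, 0.13, -0.05], 0.5, 0], [[-0.87, 0.17, -0.05], 0.5, 0], [[-0.92, -0.2, -0.0], 0.31, 0], [[-0.92, -0.18, -0.0], 0.31, 0], [[-0.93, -0.15, -0.0], 0.31, 0], [[-0.93, -0.13, -0.0], 0.31, 0]]
[[[-0.94, -0.1, -0.0], 0.31, 0], [[-0.94, -0.08, -0.0], 0.31, 0], [[-0.94, -0.05, -0.0], 0.31, 0], [[-0.94, -0.03, -0.0], 0.31, 0], [[-0.94, -0.0, -0.0], 0.31, 0], [[-0.94, 0.02, -0.0], 0.31, 0], [[-0.94, 0.05, -0.0], 0.31, 0], [[-0.94, 0.07, -0.0], 0.31, 0], [[-0.94, 0.1, -0.0], 0.31, 0], [[-0.97, -0.26, 0.1], 0.25, 0], [[-0.97, -0.24, 0.1], 0.25, 0], [[-0.98, -0.22, 0.1], 0.25, 0], [[-0.98, -0.2, 0.1], 0.25, 0], [[-0.98, -0.17, 0.1], 0.25, 0], [[-0.99, -0.15, 0.1], 0.25, 0], [[-0.99, -0.13, 0.1], 0.25, 0], [[-0.99, -0.11, 0.1], 0.25, 0], [[-0.91, 0.76, 0.69], 0.22, 0], [[-0.9, 0.78, 0.69], 0.22, 0], [[-0.88, 0.8, 0.69], 0.22, 0]]
[[[-0.86, 0.81, 0.69], 0.22, 0], [[-0.85, 0.83, 0.69], 0.22, 0], [[-0.83, 0.85, 0.69], 0.22, 0], [[-0.82, 0.86, 0.69], 0.22, 0]]
```

Request:
move_arm([
  [[-0.05, -1, -0.54], 0.4, 0],
  [[-0.1, -1, -0.54], 0.4, 0],
  [[-0.1, -1, -0.54], 0.4, 0],
  [[-0.15, -1, -0.54], 0.4, 0],
  [[-0.2, -0.95, -0.54], 0.4, 0],
  [[-0.2, -0.95, -0.54], 0.4, 0],
  [[-0.25, -0.95, -0.54], 0.4, 0],
  [[-0.3, -0.95, -0.54], 0.4, 0],
  [[-0.9, -0.1, -0.05], 0.5, 0],
  [[-0.9, -0.05, -0.05], 0.5, 0],
  [[-0.9, 0, -0.05], 0.5, 0],
  [[-0.9, 0, -0.05], 0.5, 0],
  [[-0.9, 0.05, -0.05], 0.5, 0],
  [[-0.9, 0.1, -0.05], 0.5, 0],
  [[-0.9, 0.15, -0.05], 0.5, 0],
  [[-0.9, 0.15, -0.05], 0.5, 0],
])

```text
t: 2.48
ee_pos: [285.3, 279.2, 341.0]
orientation: [1.456, 2.783, 0.001]
ft_force: [-0.4, 0.0, -0.1]
width: 87.9
grasp_force: 0.0
```

Request:
move_arm([
  [[-0.92, -0.2, 0], 0.3, 0],
  [[-0.92, -0.18, 0], 0.3, 0],
  [[-0.93, -0.15, 0], 0.3, 0],
  [[-0.93, -0.13, 0], 0.3, 0],
  [[-0.94, -0.1, 0], 0.3, 0],
  [[-0.94, -0.08, 0], 0.3, 0],
  [[-0.94, -0.05, 0], 0.3, 0],
  [[-0.94, -0.03, 0], 0.3, 0],
  [[-0.94, 0, 0], 0.3, 0],
  [[-0.94, 0.02, 0], 0.3, 0],
  [[-0.94, 0.05, 0], 0.3, 0],
  [[-0.94, 0.07, 0], 0.3, 0],
  [[-0.94, 0.1, 0], 0.3, 0],
  [[-0.97, -0.26, 0.1], 0.25, 0],
  [[-0.97, -0.24, 0.1], 0.25, 0],
  [[-0.98, -0.22, 0.1], 0.25, 0],
  [[-0.98, -0.2, 0.1], 0.25, 0],
  [[-0.98, -0.17, 0.1], 0.25, 0],
  [[-1, -0.15, 0.1], 0.25, 0],
  [[-1, -0.13, 0.1], 0.25, 0],
])

```text
t: 4.15
ee_pos: [403.4, -179.2, 323.2]
orientation: [2.09, 2.344, 0.0]
ft_force: [1.4, 0.8, -0.0]
width: 87.6
grasp_force: 0.0
```

Run:
```python
from plan import *
plan([(525,-330,220,-2.7)],0)
```

```text
[[[-0.94, 0.59, 0.59], 0.26, 0], [[-0.92, 0.61, 0.59], 0.26, 0], [[-0.91, 0.63, 0.59], 0.26, 0], [[-0.89, 0.66, 0.59], 0.26, 0], [[-0.88, 0.68, 0.59], 0.26, 0], [[-0.86, 0.7, 0.59], 0.26, 0], [[-0.84, 0.72, 0.59], 0.26, 0]]
```

Request:
move_arm([
  [[-0.94, 0.59, 0.59], 0.26, 0],
  [[-0.92, 0.61, 0.59], 0.26, 0],
  [[-0.91, 0.63, 0.59], 0.26, 0],
  [[-0.89, 0.66, 0.59], 0.26, 0],
  [[-0.88, 0.68, 0.59], 0.26, 0],
  [[-0.86, 0.7, 0.59], 0.26, 0],
  [[-0.84, 0.72, 0.59], 0.26, 0],
  [[0, 0, 0], 0, 0],
])

```text
t: 4.82
ee_pos: [527.1, -331.0, 216.5]
orientation: [-2.27, -2.169, 0.001]
ft_force: [-0.8, 0.8, -0.3]
width: 87.9
grasp_force: 0.0
```

Run:
```python
from h import *
c=cam("wrist");im=c[0]["image"][:,:,::-1].copy()
cv2.imwrite("pics/w1.png",im)
o=ctrl.get_obs();print(np.round(o["ee_pos"],1),R.from_rotvec(o["orientation"]).as_matrix().round(3).tolist())
for t in("notched_tablet","square_tablet"):
    for k in cams.cut_out("wrist",t)[:2]:
        m=k["pixels"].astype(np.uint8);q=cv2.boxPoints(cv2.minAreaRect(cv2.findNonZero(m)))
        print(t,round(k["p"],2),q.round().tolist(),"z64",ray(c,q,64).round(0).tolist())
# predicted outline of top
cx=np.array([545,-386]);X=np.array([-.047,-.999]);Y=np.array([.999,-.047])
for s,tt in((-65,-6),(-65,6),(65,-6),(65,6)): print(proj(c,[*(cx+s*X+tt*Y),64]).round().tolist())
```

```text
[ 526.  -329.4  217.6] [[0.044, 0.999, -0.002], [0.999, -0.044, 0.002], [0.001, -0.003, -1.0]]
notched_tablet 0.9 [[337.0, 334.0], [338.0, 189.0], [358.0, 189.0], [356.0, 334.0]] z64 [[536.0, -440.0], [542.0, -311.0], [557.0, -312.0], [553.0, -441.0]]
square_tablet 0.93 [[241.0, 181.0], [265.0, 181.0], [270.0, 337.0], [246.0, 337.0]] z64 [[467.0, -302.0], [485.0, -302.0], [478.0, -440.0], [456.0, -440.0]]
[[339.0, 201.0]]
[[354.0, 201.0]]
[[337.0, 344.0]]
[[350.0, 344.0]]
```

View pics/w1.png

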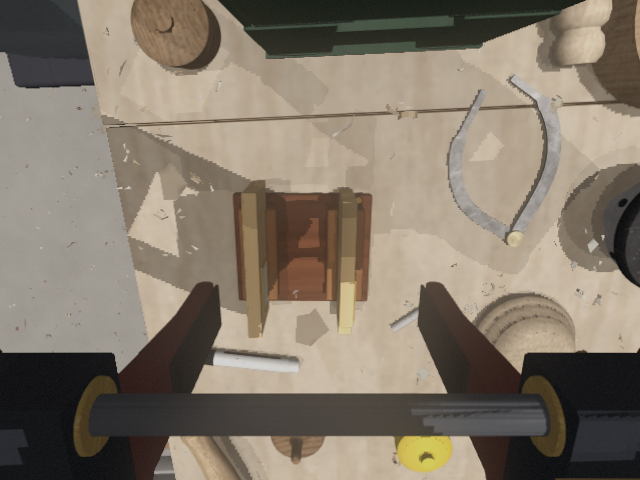

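The wrist view shows the notched tablet at columns 340–356, between the fingers, with its plain end toward the top at row ~195. The square tablet is to the left at column ~255. The grasp is at about (547,-344).

Request:
move_arm([
  [[-0.28, 0.44, 0.4], 0, 0],
  [[-0.27, 0.43, 0.8], 0, 0],
  [[0, 0, 1], 0, 0],
  [[0, 0, 1], 0, 0],
  [[0, 0, 1], 0, 0],
  [[0, 0, 1], 0, 0],
  [[0, 0, 1], 0, 0],
  [[0, 0, 0.7], 0, 0],
  [[0, 0, 0.3], 0, 0],
  [[0, 0, 0], 0, 0.3],
  [[0, 0, 0], 0, 0.6],
  [[0, 0, 0], 0, 1],
  [[0, 0, 0], 0, 1],
  [[0, 0, 0], 0, 1],
  [[0, 0, 0], 0, 1],
  [[0, 0, 0], 0, 1],
  [[0, 0, 0], 0, 1],
  [[0, 0, 0], 0, 1],
])

```text
t: 6.47
ee_pos: [547.0, -343.2, 40.0]
orientation: [2.269, 2.173, 0.0]
ft_force: [-0.0, 0.2, 0.8]
width: 31.1
grasp_force: 0.0
```

Request:
move_arm([
  [[0, 0, 0], 0, 1],
  [[0, 0, 0], 0, 1],
  [[0, 0, 0], 0, 1],
  [[0, 0, 0], 0, 1],
  [[0, 0, 0], 0, 1],
])

```text
t: 6.88
ee_pos: [549.0, -343.7, 40.3]
orientation: [2.267, 2.17, 0.003]
ft_force: [5.8, -0.1, -2.9]
width: 12.0
grasp_force: 29.9
```

Request:
move_arm([
  [[0, 0, -0.5], 0, 1],
  [[0, 0, -0.8], 0, 1],
  [[0, 0, -1], 0, 1],
  [[0, 0, -1], 0, 1],
  [[0, 0, -1], 0, 1],
  [[0, 0, -0.7], 0, 1],
  [[0.4, -0.7, 0], 0, 1],
  [[0.5, -0.9, 0], 0, 1],
  [[0.5, -0.9, 0], 0, 1],
  [[0.6, -0.9, 0], 0, 1],
  [[0.5, -0.8, 0], 0, 1],
  [[0.5, -0.8, 0], 0, 1],
  [[0, 0, 0], 0, 1],
  [[0, 0, 0], 0, 1],
])

```text
t: 8.05
ee_pos: [424.7, -262.4, 165.1]
orientation: [-2.269, -2.173, 0.0]
ft_force: [1.0, -0.0, -1.6]
width: 11.6
grasp_force: 30.0
```

Run:
```python
from h import *
o=ctrl.get_obs();print(np.round(o["ee_pos"],1),o["width"])
a=cam("top");b=cam("wrist")
cv2.imwrite("pics/h1.png",np.hstack([cv2.resize(a[0]["image"][180:330,200:400],(400,300)),cv2.resize(b[0]["image"],(400,300))])[:,:,::-1])
```

```text
[ 424.7 -262.4  165.1] 11.55614769129523
```

View pics/h1.png

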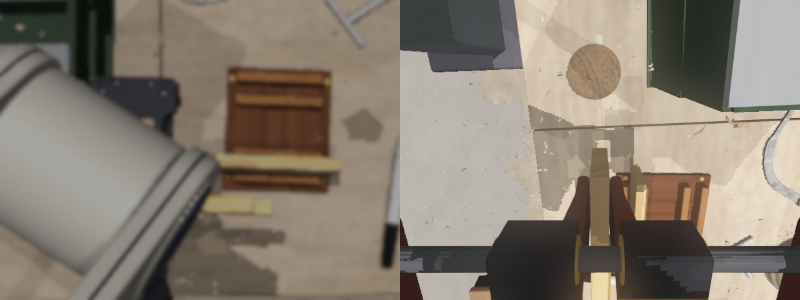

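The tablet is held upright, with the notched end at (262,206) in the left picture. The square tablet is still standing and the box is untouched. Next I lower it onto the free strip.

Request:
move_arm([
  [[0, 0, 0.8], 0, 1],
  [[0, 0, 1], 0, 1],
  [[0, 0, 1], 0, 1],
  [[0, 0, 1], 0, 1],
  [[0, 0, 0.7], 0, 1],
  [[0, 0, 0.4], 0, 1],
  [[0, 0, 0.2], 0, 1],
  [[0, 0, 0.1], 0, 1],
  [[0, 0, 0], 0, 1],
  [[0, 0, 0], 0, 1],
])

```text
t: 8.98
ee_pos: [426.0, -263.3, 35.7]
orientation: [2.268, 2.172, 0.001]
ft_force: [-0.9, 0.4, -1.1]
width: 11.9
grasp_force: 30.0
```

Request:
move_arm([
  [[0, 0, 0.1], 0, 1],
  [[0, 0, 0.04], 0, 1],
  [[0, 0, 0], 0, 1],
  [[0, 0, 0], 0, 1],
])

```text
t: 9.32
ee_pos: [425.7, -263.1, 31.8]
orientation: [2.268, 2.172, 0.0]
ft_force: [1.4, 1.0, 0.7]
width: 12.0
grasp_force: 30.0
```

Request:
move_arm([
  [[0, 0, 0], 0, 0.7],
  [[0, 0, 0], 0, 0.5],
  [[0, 0, 0], 0, 0],
  [[0, 0, 0], 0, 0],
  [[0, 0, 0], 0, 0],
  [[0, 0, 0], 0, 0],
  [[0, 0, 0], 0, 0],
  [[0, 0, 0], 0, 0],
  [[0, 0, 0], 0, 0],
  [[0, 0, 0], 0, 0],
  [[0, 0, 0], 0, 0],
  [[0, 0, 0], 0, 0],
])

```text
t: 10.32
ee_pos: [425.3, -262.9, 31.4]
orientation: [2.269, 2.173, -0.0]
ft_force: [0.3, -0.1, -1.3]
width: 86.6
grasp_force: 0.0
```

Run:
```python
from h import *
o=ctrl.get_obs();print(np.round(o["ee_pos"],1),o["width"])
b=cam("wrist");cv2.imwrite("pics/h2.png",b[0]["image"][:,:,::-1])
```

```text
[ 425.3 -262.9   31.4] 86.62090582971923
```

View pics/h2.png

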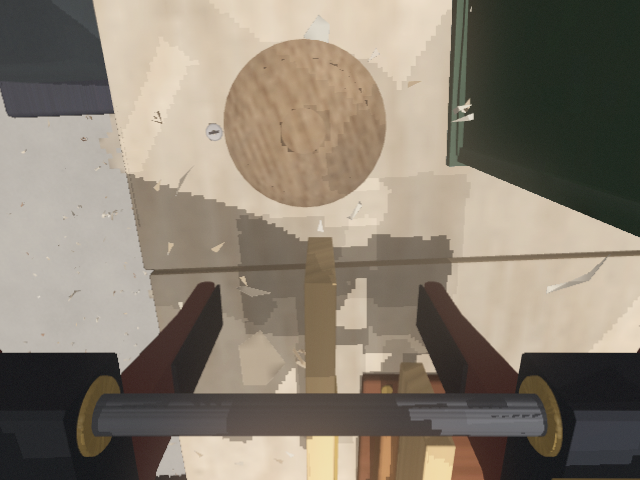

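The tablet stands free between the fingers (columns 305–335). I now push it over with the right finger on its plain half, so it falls label-up.

Request:
move_arm([
  [[0, 0, -0.5], 0, 0],
  [[0, -0.7, 0], 0, 0],
  [[0, -0.7, 0], 0, 0],
  [[0, -0.2, 0], 0, 0],
  [[0, -0.2, 0], 0, 0],
  [[0, -0.2, 0], 0, 0],
  [[0, -0.2, 0], 0, 0],
  [[0, -0.2, 0], 0, 0],
  [[0, -0.2, 0], 0, 0],
  [[0, 0, 0], 0, 0],
  [[0, 0, 0], 0, 0],
  [[0, 0, 0], 0, 0],
])

```text
t: 11.37
ee_pos: [360.7, -260.2, 44.0]
orientation: [2.269, 2.173, 0.0]
ft_force: [0.4, -0.8, 0.8]
width: 88.4
grasp_force: 0.0
```

Run:
```python
from h import *
o=ctrl.get_obs();print(np.round(o["ee_pos"],1),o["width"])
b=cam("wrist");cv2.imwrite("pics/h3.png",b[0]["image"][:,:,::-1])
for k in cams.cut_out("wrist","notched_tablet")[:1]:
    m=k["pixels"].astype(np.uint8);q=cv2.boxPoints(cv2.minAreaRect(cv2.findNonZero(m)))
    print(k["p"],q.round().tolist(),ray(b,q,12).round().tolist())
```

```text
[ 360.7 -260.2   44. ] 88.36774999073917
```

View pics/h3.png

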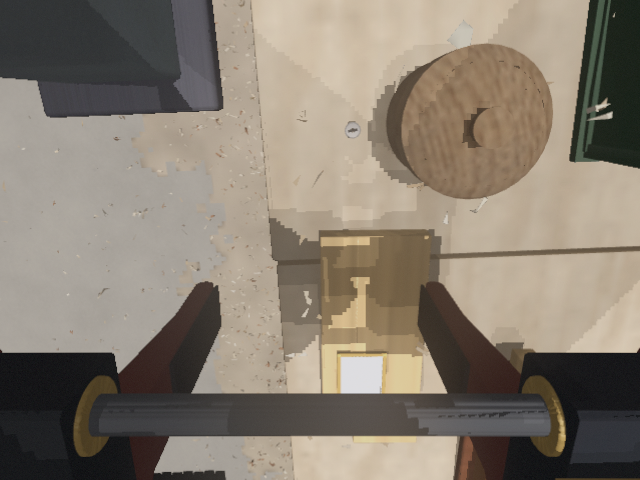

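It fell flat with the label up. The plain half shows at columns 320–433 from row 232, and the label starts at row 353. I'll compute the regrip pose.

Run:
```python
from h import *
c=cam("wrist");o=ctrl.get_obs();p=np.array(o["ee_pos"]);m=R.from_rotvec(o["orientation"]).as_matrix()
q=ray(c,[[320,232],[433,232],[321,345],[338,353],[385,353],[422,350]],12)
q=np.r_[q,ray(c,[[338,353],[385,353]],14)];print(q.round(1).tolist())
for v in q: print(((np.r_[v,0]-p)@m)[:2].round(1))
```

```text
[[361.3, -237.1], [417.4, -239.5], [359.1, -301.7], [368.2, -307.2], [394.0, -308.3], [414.2, -307.2], [368.1, -305.8], [393.7, -306.9]]
[23.  -0.4]
[23.  55.7]
[-41.6   0.2]
[-46.7   9.5]
[-46.7  35.3]
[-44.7  55.5]
[-45.3   9.4]
[-45.3  35. ]
```

Request:
move_arm([
  [[-0.5, 0.55, 0], 0, 0],
  [[-0.5, 0.56, 0], 0, 0],
  [[0, 0, 0.5], 0, 0],
  [[0, 0, 0.6], 0, 0],
  [[0, 0, 0.4], 0, 0],
  [[0, 0, 0.12], 0, 0],
  [[0, 0, 0], 0, 0],
  [[0, 0, 0], 0, 0.3],
])

```text
t: 12.18
ee_pos: [386.9, -286.0, 3.4]
orientation: [-2.268, -2.173, 0.0]
ft_force: [0.0, -0.7, -0.9]
width: 84.4
grasp_force: 0.0
```

Request:
move_arm([
  [[0, 0, 0.04], 0, 0.5],
  [[0, 0, 0], 0, 1],
  [[0, 0, 0], 0, 1],
  [[0, 0, 0], 0, 1],
  [[0, 0, 0], 0, 1],
  [[0, 0, 0], 0, 1],
  [[0, 0, 0], 0, 1],
  [[0, 0, 0], 0, 1],
  [[0, 0, 0], 0, 1],
  [[0, 0, 0], 0, 1],
])

```text
t: 13.02
ee_pos: [387.3, -286.4, 2.8]
orientation: [2.269, 2.172, 0.0]
ft_force: [-0.3, 0.2, 5.0]
width: 55.8
grasp_force: 29.9
```

Request:
move_arm([
  [[0, 0, -0.2], 0, 1],
  [[0, 0, -0.4], 0, 1],
  [[0, 0, -0.6], 0, 1],
  [[0, 0, -0.8], 0, 1],
  [[0, 0, -0.9], 0, 1],
  [[0, 0, -1], 0, 1],
  [[0, 0, -1], 0, 1],
  [[0, 0, -1], 0, 1],
  [[0, 0, -1], 0, 1],
  [[0, 0, -1], 0, 1],
  [[0, 0, -0.7], 0, 1],
  [[0, 0, -0.4], 0, 1],
  [[0, 0, -0.2], 0, 1],
  [[0, 0, 0], 0, 1],
])

```text
t: 14.18
ee_pos: [387.1, -286.3, 233.3]
orientation: [2.268, 2.172, 0.0]
ft_force: [-0.3, -0.4, -0.9]
width: 55.9
grasp_force: 29.9
```

Run:
```python
from h import *
o=ctrl.get_obs();print(np.round(o["ee_pos"],1),o["width"],o["grasp_force"])
a=cam("side");b=cam("wrist")
cv2.imwrite("pics/h4.png",np.hstack([cv2.resize(a[0]["image"][150:360,200:480],(400,300)),cv2.resize(b[0]["image"],(400,300))])[:,:,::-1])
```

```text
[ 387.1 -286.3  233.3] 55.933164499199066 29.93813842535019
```

View pics/h4.png

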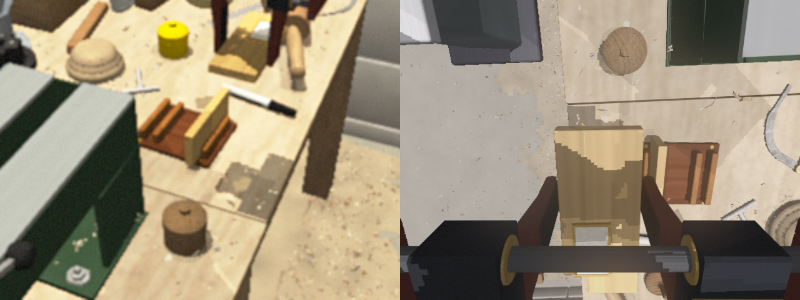

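The tablet is held flat by the edges of its plain half, with the label facing up. The square tablet stands and the box is in place. I'll move it over the box.

Request:
move_arm([
  [[0.3, 0.1, 0], 0, 1],
  [[0.6, 0.1, 0], 0, 1],
  [[0.7, 0.2, 0], 0, 1],
  [[0.7, 0.2, 0], 0, 1],
  [[0.6, 0.2, 0], 0, 1],
  [[0.5, 0.2, 0], 0, 1],
  [[0.3, 0.1, 0], 0, 1],
  [[0.2, 0, 0], 0, 1],
  [[0, 0, 0], 0, 1],
  [[0, 0, 0], 0, 1],
  [[0, 0, 0], 0, 1],
  [[0, 0, 0], 0, 1],
  [[0, 0, 0], 0, 1],
])

```text
t: 15.37
ee_pos: [418.6, -190.5, 232.4]
orientation: [2.27, 2.172, -0.0]
ft_force: [-0.1, 0.1, -0.9]
width: 55.9
grasp_force: 29.9
```

Run:
```python
from h import *
o=ctrl.get_obs();print(np.round(o["ee_pos"],1),o["width"],o["grasp_force"],np.round(o["qvel"],3))
c=cam("wrist");print([(k["p"],ray(c,[k["rect"][:2]],30).round().tolist()) for k in cams.boxes_of("wrist","turned_box")[:2]])
cv2.imwrite("pics/h5.png",c[0]["image"][:,:,::-1])
```

```text
[ 418.6 -190.5  232.4] 55.913567513117364 29.938118755817413 [ 0.001 -0.002  0.001  0.     0.    -0.   ]
[(0.7, [[411.0, -331.0]]), (0.65, [[424.0, -174.0]])]
```

View pics/h5.png

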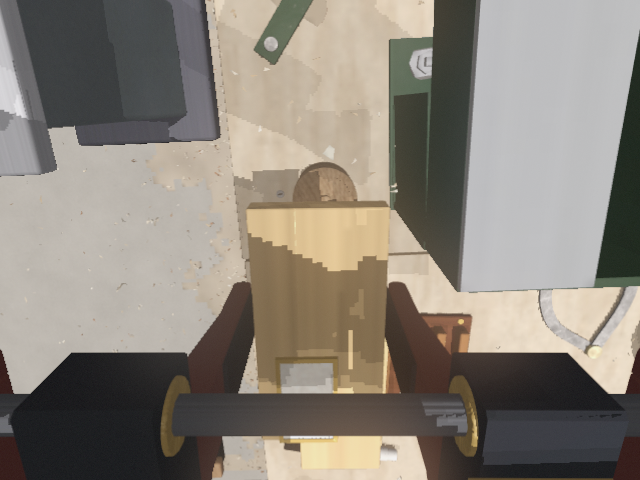

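The tablet is level above the box, which shows from under it at (325,185). Its centre is about 20 mm from the box axis and about 230 mm up. I'm handing in the job.

```bash
python3 -c "
from workcell import ctrl
print(ctrl.close_job())"
```

```text
the job is handed in; nothing more can be done
None
```

The job is handed in, but I got no verdict back: at hand-in the notched tablet was held still and flat, label up, by the edges of its plain half, about 230 mm up and 20 mm from the turned box's axis, and the box and the square tablet looked undisturbed.

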